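# Index the sample carousel with its ratchet lever

## Task

Bring the tall vial round to the pick-up pointer on the robot side of the sample carousel by working the carousel's ratchet lever: each full swing, from rest round to the far stop and all the way back, advances the carousel by one place only, and it does not go back. Turn the carousel only with the lever, without pushing on the carousel or the tall vial. Stop when the tall vial stands upright at the pointer, with the lever back at rest and let go.

Things in the scene. Friction and masses are not known exactly. Their poses are not given: they have to be found in the camera images.
- index_base: Grey round base plate of the carousel, 264 mm across, 10 mm thick, fixed to the worktop. Origin at its centre at worktop level, on the vertical axis about which carousel and lever turn; z up. Its -x axis points to the pick-up pointer (towards the robot, up to 20 degrees off): a fixed steel bracket 70 mm high at the edge of the base, with a pointed tab looking inwards at the pick-up place.
- pickup (a point): The pick-up place beside the pointer: the point 70 mm from the axis in the base's -x direction, 44 mm above the worktop. A well of the carousel that stands there is at the pointer.
- carousel: White platter, 192 mm across, on a toothed wheel 220 mm across; top 40 mm up. Ten wells (33 mm wide, rims at 56 mm), 36 degrees apart on a 70 mm radius. Origin on the axis. Turns only counter-clockwise seen from above, 36 degrees per full lever stroke; a pawl stops it turning back (it may rest up to 4 degrees past a place). Four vials stand in wells; the tall one starts 2 to 4 places before the pointer.
- tall_vial_mid (a point): Half-way up the tall vial: amber glass with a white cap, 25 mm across, 80 mm high, standing in one of the wells with its foot 40 mm and its top 120 mm above the worktop. z is its upright axis. The three other vials look the same but are only 48 mm high.
- lever_grip (a point): Centre of the lever's upright black round grip: 22 mm in diameter, 50 mm high (60 to 110 mm above the worktop), this point 85 mm above the worktop and 165 mm from the axis, on the robot's right-hand side of the carousel. A 12 mm steel pin joins it to the flat steel lever arm below, which runs under the wheel to the axis. 44 mm are free between grip and teeth.
- lever (a joint): Lever angle about the base's vertical axis, rad: 0 at rest (grip 107 degrees clockwise of the base's +x), growing counter-clockwise to its stop at 0.74 (a 122 mm arc away from the robot). Springs back to 0 when let go (1 to 2 N). Drives the carousel from 0.03 to 0.11 on (4 N at the grip); from 0.67 the next tooth is locked. Takes the next tooth only when back below 0.03.
Not all that is in view belongs to the job. Leave any green look-alike of the part that bears tall_vial_mid alone.

How it is judged (in metres and radians):
On the way, in this order (a step that is already met when the one before it is completed fails the run):
1. the lever is swung round to its stop (value of joint lever above 0.6 rad), for 0.05 s.
2. the lever goes back to rest (value of joint lever below 0.1 rad), for 0.05 s.
3. the lever is swung round to its stop again (value of joint lever above 0.6 rad), for 0.05 s.
At the end, for the whole second after the job is handed in: The tall vial stands upright (within 10 degrees) in its well within 15 mm of the pick-up place at the pointer, the carousel is still, and the lever is released and back at rest (within 0.1 rad) (horizontal distance between tall_vial_mid and pickup below 0.015 m and angle between tall_vial_mid's own z axis and vertical below 0.17 rad and height (world z) of tall_vial_mid below 0.09 m and value of joint lever below 0.1 rad and angular speed of carousel below 0.1 rad/s); the robot touches nothing.
It fails at once if the robot pushes the carousel itself (contact force between any of the fingers, the arm and carousel above 2 N).
It fails at once if the robot pushes the tall vial (contact force between the fingers and tall_vial above 1 N).
It also fails if it takes over 64 s, if anything falls off the work surface, if the arm or the gripper's body presses on something with over 40 N, if the wrist force passes 120 N, or if a joint passes its speed limit or range.

## Robot

A 6-joint arm with a two-finger parallel gripper is mounted at the origin on a cart in front of the work surface, level with it; the furniture and walls round the work are solid. World frame = base frame: x ahead of the robot, y to its left, z up, the work surface at z = 0. Lengths are in mm, angles in rad, forces in N, time in s.
With the tool pointing down it reaches from about 350 to 975 mm from the base axis. Payload 7.1 kg.
Tool frame: the origin (TCP) lies at the very end of the fingers, on their centre line; the grasp point (between the pads) lies 19 mm behind it; z points along the fingers, y is the line along which they close (so a half turn about z gives the same grasp; the last joint's range is limited). The gripper opens to 88 mm and grips with 3 to 60 N. Pads are 20 mm wide; open, the fingers measure 115 mm over their backs; the gripper's body (75 mm by 178 mm) begins 61 mm behind the grasp point.
Start: joints at [-0.019, 0.423, 1.63, -0, 1.089, -0.019], TCP at [624.984, 0.026, 222.675] pointing down, gripper open.
Joint ranges: [-3, 3], [-0.9, 2.11], [0.09, 2.58], [-1.31, 4.45], [0.11, 2.69], [-2.54, 2.54]. Speed limits (rad/s): [2.39, 2.39, 3.01, 3.14, 3.14, 3.14].

## Interface

Orientations are given as a rotation vector (axis times angle).
In Python, from workcell import sensors, imaging, close_job gives the robot as it stands. The module is installed in compiled form; this text tells all that it offers.
- The arm moves only by the tool servo_tool, never from a script. Its argument "steps" is a list of rows, each a list of 3 entries, a list of its own where there are three numbers: the shift along the world's x, y, z in m, then the turn, a rotation vector about the world's x, y, z in degrees, then the opening, from -1 (shut) to 1 (fully open). A call has exactly 8 rows; each row shifts and turns the commanded pose from where the row before left it; what a row does not reach is not made up. A row lasts 1/12 s, in which the tool goes at most 41.7 mm and 7.16 degrees, less where a joint would pass 70% of its speed; a pose out of reach is approached as far as the arm can. A call is refused whole if a number of a shift passes 0.0417 or a number of a turn 7.16, either way. A call with a gripper value outside its range is refused whole. The fingers move at their own pace and stop on an object; the grip force is fixed at half the most. Time passes only in rows, so rows that do not move let the fingers close, or fill a call up. It gives the time, the measured TCP pose, the force, the opening and the grip force at its end, in the units of the state.
- sensors.get_obs(): the state, without advancing time (a new reading comes with each control period).
- imaging.get_image(name): name is "scene" or "side" or "wrist"; returns a dict with "color" (480x640x3 uint8, blue, green, red), "range_z" (480x640 float32, mm along the optical axis (not along the pixel's ray), 0 where there is no reading), "vertical_fov" (degrees; the focal length in pixels is half the picture's height over the tangent of half this angle, whatever the lens; pixels are square), "cx", "cy" (the principal point, pixels), "k1" (the pictures are not rectified: a ray, as slopes to the right and down, at radius r is drawn at 1 + k1 r^2 times it, then the intrinsics apply), "rvec" (rotation vector, rad) and "tvec" (3), from world to camera coordinates, as OpenCV has them; the wrist camera has in their place "tool_from_camera" (4x4, takes a point from camera to tool coordinates, whose origin is the TCP and whose axes are the flange's). Camera axes: x right, y down, z forward; pixel columns grow to the right and rows downward; lengths in mm; the calibration is good to about 2 mm. A picture is of the moment at which its call begins: read the wrist's pose just before it.
- close_job(): hands the job in; it is judged then, once.
The state is a dict: "t": time; "qpos": joint angles; "qvel": joint speeds; "joint_torque": joint torques, N m; "ee_pos": TCP position; "orientation": TCP orientation; "ft_force": force on the tool from outside, world axes, zero at the start; "moment": the same for the moment, N m; "width": finger opening in mm; "grasp_force": force on a finger pad.
Only numpy, scipy, OpenCV 4.12 (cv2) and the standard library are available. Lean on these libraries where they do the work, as an engineer would, in place of code of your own. Each camera call takes 0.05 s, during which the arm holds its last target. There are 200 camera calls.

## Working session

There is one attempt and no reset: what is moved stays moved. The work goes in short steps, Python scripts to look and compute and a tool call to move; the robot and the scene stay as the last step left them, time stands still between calls to the robot, and variables do not carry over. Pictures are saved under pics/ and viewed, at most 10 in all, crops included, and the job is handed in when it is done.

Besides the shell and the picture viewer there is one more tool, called by a JSON object that holds its "fn" and its "kwargs", one argument or row to a line. servo_tool: Moves the arm, as the interface text tells. Its arguments: {"type":"object","properties":{"steps":{"type":"array"}},"required":["steps"]}

```bash
mkdir -p pics; cat > h.py <<'E'
import numpy as np, cv2
from workcell import sensors, imaging
def K(d):
    f=240/np.tan(np.radians(d["vertical_fov"])/2); return f,d["cx"],d["cy"]
def ray(d,u,v):
    f,cx,cy=K(d); xd=np.array([(u-cx)/f,(v-cy)/f]); x=xd.copy()
    for _ in range(30): x=xd/(1+d["k1"]*(x@x))
    return np.array([x[0],x[1],1.])
def world(d,u,v,z=None,depth=None):
    R=cv2.Rodrigues(np.array(d["rvec"],float))[0]; t=np.array(d["tvec"],float).ravel()
    o=-R.T@t; r=R.T@ray(d,u,v)
    s=(z-o[2])/r[2] if z is not None else (depth or d["range_z"][int(v),int(u)])
    return o+s*r
def proj(d,p):
    R=cv2.Rodrigues(np.array(d["rvec"],float))[0]; c=R@np.array(p,float)+np.array(d["tvec"],float).ravel()
    x=c[:2]/c[2]; x=x*(1+d["k1"]*(x@x)); f,cx,cy=K(d); return x*f+[cx,cy]
E
python3 - <<'E'
from h import *
import pickle
for n in("scene","side"):
    d=imaging.get_image(n); cv2.imwrite(f"pics/{n}0.png",d["color"]); pickle.dump(d,open(n+"0.pkl","wb"))
    print(n,d["vertical_fov"],d["k1"],d["rvec"],d["tvec"])
print(sensors.get_obs())
E
```

```text
scene 42.12845200676688 -0.01697415280973973 [ 0.87151836 -2.25231355  1.32322883] [483.37678201 192.9275942  901.15227244]
side 47.44866745886769 -0.14506232216218212 [ 0.05819739 -2.74538407  1.48341311] [ 549.90962274   20.69898517 1122.67169553]
{'t': 0.1, 'qpos': array([-1.90078663e-02,  4.23739684e-01,  1.63061909e+00, -2.64686573e-05,
        1.08859921e+00, -1.90063871e-02]), 'qvel': array([-6.54017210e-04, -1.92050741e-03, -9.93590698e-04,  8.00416799e-04,
       -1.28723847e-03, -1.75982818e-05]), 'joint_torque': array([ 6.49496542e-04, -5.45618248e+01, -2.74323839e+01,  6.46709581e-02,
        1.88581715e-02,  1.54216096e-06]), 'ee_pos': array([6.24492453e+02, 2.31885369e-02, 2.21992709e+02]), 'orientation': array([-2.22074519e+00, -2.22076920e+00,  1.51346615e-03]), 'ft_force': array([ 0.0154602 , -0.24374338,  1.01775673]), 'moment': array([-0.02564411, -0.03405188,  0.00511255]), 'grasp_force': 0.0, 'width': 87.85217052143454}
```

View pics/scene0.png

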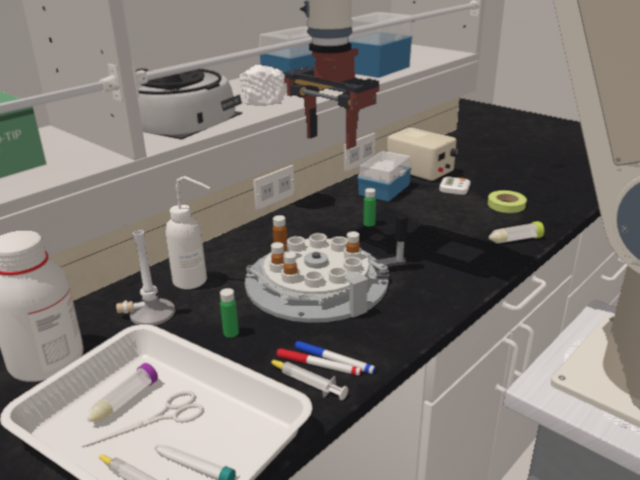

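View pics/side0.png

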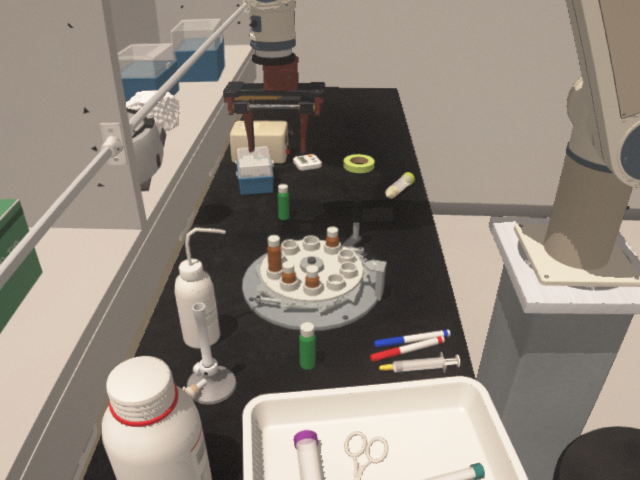

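Scene picture: base plate and carousel around (317,270), pointer bracket at about (357,290), black grip at about (402,235), and the hub at (316,258). In the side picture the hub is at (312,264) and the bracket at (377,280).
Candidates for the tall vial: amber tall at scene (280,235), short ambers at (278,257), (290,266) and (353,245), green ones at (230,313) and (370,208). I choose (280,235). I'll check it in an enlarged crop.

```bash
python3 - <<'E'
from h import *
import pickle
d=pickle.load(open("scene0.pkl","rb"));s=pickle.load(open("side0.pkl","rb"))
a=cv2.resize(d["color"][205:325,235:435],None,fx=4,fy=4,interpolation=cv2.INTER_CUBIC)
cv2.imwrite("pics/sc_crop.png",a)
b=cv2.resize(s["color"][215:335,230:430],None,fx=4,fy=4,interpolation=cv2.INTER_CUBIC)
cv2.imwrite("pics/sd_crop.png",b)
E
```

```text
(no output)
```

View pics/sc_crop.png

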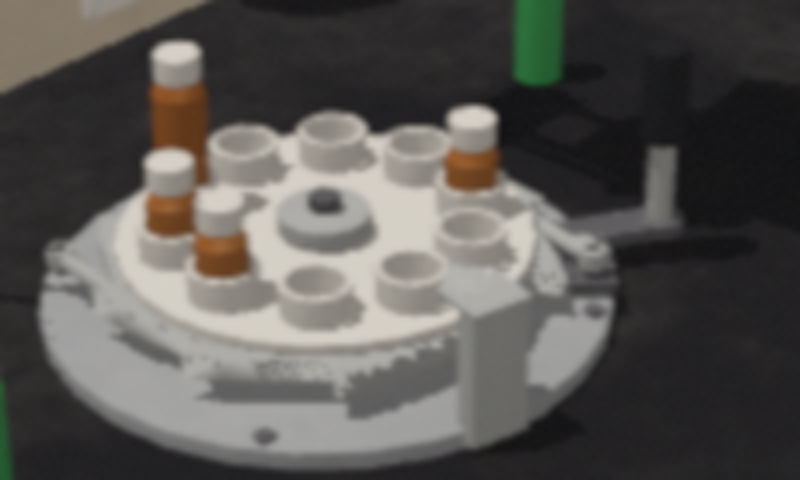

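View pics/sd_crop.png

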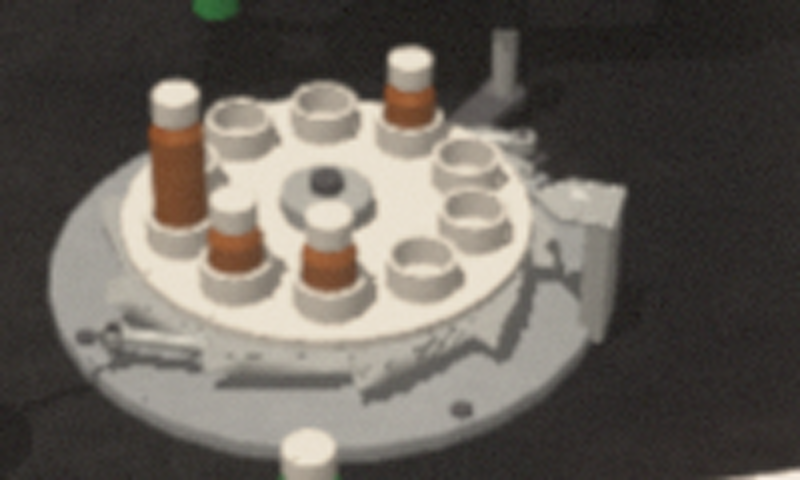

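Both crops confirm the tall amber vial in the platter: cap at scene crop (177,50) and side crop (176,92). The grip is in scene crop at (668,95), its pin at (660,185), and the bracket tab is near scene crop (450,275), side crop (540,195).

```bash
python3 - <<'E'
from h import *
import pickle
from scipy.optimize import least_squares
d=pickle.load(open("scene0.pkl","rb"));s=pickle.load(open("side0.pkl","rb"))
cs=lambda p:((p[0]+.5)/4-.5+235,(p[1]+.5)/4-.5+205)
ss=lambda p:((p[0]+.5)/4-.5+230,(p[1]+.5)/4-.5+215)
P=[];L=[]
for (c,f,im,n) in((d,cs,[((245,143),56),((332,128),56),((417,141),56),((470,228),56),((414,270),56),((316,283),56),((177,50),120),((170,160),88),((220,200),88),((472,116),88)],"sc"),
 (s,ss,[((240,115),56),((325,98),56),((467,155),56),((474,207),56),((422,254),56),((176,92),120),((411,58),88),((234,199),88),((330,215),88)],"sd")):
    for p,z in im: P.append(world(c,*f(p),z=z)); L.append((n,z))
P=np.array(P)
def res(x): 
    k=np.degrees(np.arctan2(P[:,1]-x[1],P[:,0]-x[0])); a=np.radians(x[2]+36*np.round((k-x[2])/36))
    return np.r_[P[:,0]-x[0]-70*np.cos(a),P[:,1]-x[1]-70*np.sin(a)]
r=min((least_squares(res,[*P[:,:2].mean(0),t]) for t in range(0,36,6)),key=lambda q:q.cost)
x=r.x;print(x,np.sqrt(2*r.cost/len(P)))
for l,p in zip(L,P):
    v=p[:2]-x[:2];print(l,p.round(),np.hypot(*v).round(1),np.degrees(np.arctan2(v[1],v[0])).round(1))
def show(n,p):
    v=p[:2]-x[:2];print(n,p.round(1),np.hypot(*v).round(1),np.degrees(np.arctan2(v[1],v[0])).round(1))
show("griptop",world(d,*cs((668,52)),z=110))
show("gripbot",world(d,*cs((662,146)),z=60))
show("tip sc",world(d,*cs((447,275)),z=70)); show("tip sd",world(s,*ss((540,195)),z=70))
show("brk top corner r",world(d,*cs((533,292)),z=70)); show("brk sc bl",world(d,*cs((460,435)),z=10));show("brk sc br",world(d,*cs((527,420)),z=10))
show("brk sd top r",world(s,*ss((626,188)),z=70));show("brk sd top l",world(s,*ss((608,213)),z=70));show("brk sd b",world(s,*ss((604,340)),z=10))
show("pin top sd?",world(s,*ss((505,33)),z=60))
E
```

```text
[554.33573663 122.48653121  21.75688687] 2.804253423574061
('sc', 56) [622. 104.  56.] 70.0 -15.1
('sc', 56) [601.  66.  56.] 73.5 -50.4
('sc', 56) [562.  49.  56.] 73.7 -84.2
('sc', 56) [490.  96.  56.] 70.1 -157.4
('sc', 56) [484. 139.  56.] 71.9 166.5
('sc', 56) [509. 175.  56.] 69.6 130.9
('sc', 120) [622. 145. 120.] 71.0 18.5
('sc', 88) [592. 179.  88.] 68.5 56.2
('sc', 88) [550. 190.  88.] 68.0 93.6
('sc', 88) [519.  60.  88.] 72.0 -119.3
('sd', 56) [598.  70.  56.] 68.4 -50.0
('sd', 56) [558.  53.  56.] 69.3 -86.9
('sd', 56) [489. 100.  56.] 69.2 -161.0
('sd', 56) [486. 142.  56.] 71.1 164.2
('sd', 56) [509. 178.  56.] 72.0 129.0
('sd', 120) [618. 151. 120.] 69.6 23.9
('sd', 88) [516.  66.  88.] 67.9 -124.0
('sd', 88) [591. 185.  88.] 72.3 60.0
('sd', 88) [549. 195.  88.] 72.9 94.5
griptop [465.5 -15.  110. ] 163.7 -122.9
gripbot [467.3 -16.7  60. ] 164.2 -122.0
tip sc [455.8 150.7  70. ] 102.4 164.0
tip sd [456.9 151.1  70. ] 101.5 163.7
brk top corner r [420.2 137.5  70. ] 135.0 173.6
brk sc bl [431.5 170.2  10. ] 131.7 158.8
brk sc br [417.5 142.9  10. ] 138.4 171.5
brk sd top r [418. 144.  70.] 138.0 171.0
brk sd top l [427.2 163.7  70. ] 133.6 162.0
brk sd b [425.8 178.4  10. ] 140.2 156.5
pin top sd? [469.2  -5.6  60. ] 153.8 -123.6
```

Axis is about (554,122.5). Grip is at (466,-16.5) with r≈164, so the base +x is at about -15.5°. The bracket tab measures 164°, which agrees. The tall vial is at about 22°, so 143° to go, which means 4 strokes. I'll cage the grip loosely, with the closing line tangential.

{"fn": "servo_tool", "kwargs": {
  "steps": [
    [[-0.0198,-0.0021,0],[0,0,-4.06],1],
    [[-0.0198,-0.0021,0],[0,0,-4.06],1],
    [[-0.0198,-0.0021,0],[0,0,-4.06],1],
    [[-0.0198,-0.0021,0],[0,0,-4.06],1],
    [[-0.0198,-0.0021,0],[0,0,-4.06],1],
    [[-0.0198,-0.0021,0],[0,0,-4.06],1],
    [[-0.0198,-0.0021,0],[0,0,-4.06],1],
    [[-0.0198,-0.0021,0],[0,0,-4.06],1]
  ]
}}

```text
t: 0.77
ee_pos: [465.3, -16.8, 222.4]
orientation: [-2.756, -1.507, 0.001]
ft_force: [-0.4, -0.3, -0.1]
width: 87.7
grasp_force: 0.0
```

```bash
python3 - <<'E'
from h import *
import pickle
o=sensors.get_obs();d=imaging.get_image("wrist");pickle.dump((o,d),open("w.pkl","wb"))
cv2.imwrite("pics/w1.png",d["color"]);print(o["ee_pos"],o["orientation"],d["tool_from_camera"])
R=cv2.Rodrigues(o["orientation"])[0];M=np.eye(4);M[:3,:3]=R;M[:3,3]=o["ee_pos"];T=np.linalg.inv(M@np.array(d["tool_from_camera"]))
d["rvec"]=cv2.Rodrigues(T[:3,:3])[0];d["tvec"]=T[:3,3]
print(proj(d,[466,-16.5,110]),proj(d,[466,-16.5,60]))
E
```

```text
[465.2870779  -16.83485312 222.35637986] [-2.75634985e+00 -1.50662616e+00  9.35719462e-04] [[-3.15432918e-04 -9.57244728e-01 -2.89279158e-01  8.00609188e+01]
 [ 9.99999948e-01 -2.84717104e-04 -1.48261476e-04 -3.39060307e-01]
 [ 5.95597922e-05 -2.89279189e-01  9.57244769e-01 -1.61841617e+02]
 [ 0.00000000e+00  0.00000000e+00  0.00000000e+00  1.00000000e+00]]
[325.66979138 231.08011845] [325.54369703 215.49606512]
```

View pics/w1.png

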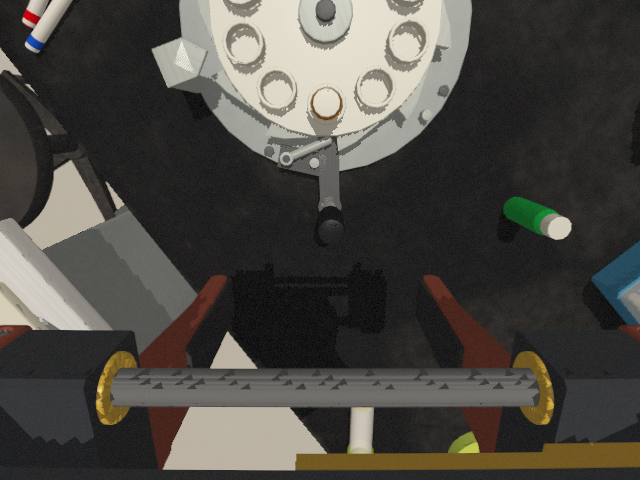

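The wrist view shows the grip's top at (331,231), 5 px right of the prediction, the hub at (325,10), and a short vial at (327,103). The fingers straddle the grip along the image's left–right.

```bash
python3 - <<'E'
from h import *
import pickle
o,d=pickle.load(open("w.pkl","rb"))
R=cv2.Rodrigues(o["orientation"])[0];M=np.eye(4);M[:3,:3]=R;M[:3,3]=o["ee_pos"];T=np.linalg.inv(M@np.array(d["tool_from_camera"]))
d["rvec"]=cv2.Rodrigues(T[:3,:3])[0];d["tvec"]=T[:3,3]
for n,u,v,z in(("grip",331,231,110),("vial",327,102,88),("w",277,90,56),("w",375,88,56),("w",245,44,56),("w",408,42,56)):
    p=world(d,u,v,z=z);q=p[:2]-[554.3,122.5];print(n,p.round(1),np.hypot(*q).round(1),np.degrees(np.arctan2(q[1],q[0])).round(1))
W=[world(d,u,v,z=z)[:2] for u,v,z in((327,102,88),(277,90,56),(375,88,56),(245,44,56),(408,42,56))]
from scipy.optimize import least_squares
r=least_squares(lambda x:np.hypot(*(np.array(W)-x).T)-70,[554,122]);print(r.x,r.fun)
E
```

```text
grip [469.5 -18.6 110. ] 164.7 -121.0
vial [517.8  62.4  88. ] 70.3 -121.3
w [489.2  93.8  56. ] 71.1 -156.2
w [557.9  51.5  56. ] 71.0 -87.1
w [487.4 136.2  56. ] 68.3 168.5
w [597.7  67.1  56. ] 70.4 -51.9
[554.64073854 121.53139972] [-0.33041681  1.0554708   0.06020489 -1.16849463 -0.56009071]
```

{"fn": "servo_tool", "kwargs": {
  "steps": [
    [[0.002,-0.0007,-0.02],[0,0,1.3],1],
    [[0.002,-0.0007,-0.02],[0,0,0],1],
    [[0,0,-0.02],[0,0,0],1],
    [[0,0,-0.02],[0,0,0],1],
    [[0,0,-0.02],[0,0,0],1],
    [[0,0,-0.02],[0,0,0],1],
    [[0,0,-0.02],[0,0,0],1],
    [[0,0,-0.016],[0,0,0],1]
  ]
}}

```text
t: 1.48
ee_pos: [470.4, -18.1, 65.1]
orientation: [-2.735, -1.544, 0.001]
ft_force: [0.0, -0.3, -0.9]
width: 87.7
grasp_force: 0.0
```

{"fn": "servo_tool", "kwargs": {
  "steps": [
    [[0,0,0],[0,0,0],-0.32],
    [[0,0,0],[0,0,0],-0.32],
    [[0,0,0],[0,0,0],-0.32],
    [[0,0,0],[0,0,0],-0.32],
    [[0,0,0],[0,0,0],-0.32],
    [[0,0,0],[0,0,0],-0.32],
    [[0,0,0],[0,0,0],-0.32],
    [[0,0,0],[0,0,0],-0.32]
  ]
}}

```text
t: 2.15
ee_pos: [470.8, -18.2, 67.1]
orientation: [2.736, 1.543, 0.001]
ft_force: [0.1, -0.2, 0.3]
width: 37.8
grasp_force: 0.0
```

```bash
cat > arc.py <<'E'
import numpy as np
from workcell import sensors
o=sensors.get_obs();p=o["ee_pos"];c=np.array([554.5,122]);print(p,o["orientation"],o["ft_force"],o["width"],o["grasp_force"])
v=p[:2]-c;r=np.hypot(*v);a0=np.arctan2(v[1],v[0]);print(r,np.degrees(a0))
A=np.radians(-121.2)+np.linspace(0,.76,17)
P=c+165*np.c_[np.cos(A),np.sin(A)];print(np.diff(P,axis=0).round(1).tolist(), P[[0,8,16]], np.degrees(.76/16))
E
python3 arc.py
```

```text
[470.78702863 -18.20444975  67.0812608 ] [2.73634731e+00 1.54252381e+00 9.80721089e-04] [ 0.11753249 -0.20718412  0.26732088] 37.76348826131382 0.0
163.29467017027068 -120.84048980612533
[[6.8, -3.9], [7.0, -3.6], [7.1, -3.2], [7.3, -2.9], [7.4, -2.5], [7.5, -2.2], [7.6, -1.8], [7.7, -1.5], [7.8, -1.1], [7.8, -0.7], [7.8, -0.4], [7.8, 0.0], [7.8, 0.4], [7.8, 0.8], [7.8, 1.1], [7.7, 1.5]] [[469.02554345 -19.13510293]
 [527.47279359 -40.77140447]
 [589.77603496 -39.1849911 ]] 2.7215495268714105
```

{"fn": "servo_tool", "kwargs": {
  "steps": [
    [[0.0066,-0.0042,0],[0,0,2.7],-0.32],
    [[0.007,-0.0036,0],[0,0,2.7],-0.32],
    [[0.0071,-0.0032,0],[0,0,2.7],-0.32],
    [[0.0073,-0.0029,0],[0,0,2.7],-0.32],
    [[0.0074,-0.0025,0],[0,0,2.7],-0.32],
    [[0.0075,-0.0022,0],[0,0,2.7],-0.32],
    [[0.0076,-0.0018,0],[0,0,2.7],-0.32],
    [[0.0077,-0.0015,0],[0,0,2.7],-0.32]
  ]
}}

```text
t: 2.82
ee_pos: [528.1, -40.1, 66.6]
orientation: [-2.396, -2.03, 0.002]
ft_force: [-2.4, 1.6, 2.5]
width: 29.9
grasp_force: 1.4
```

{"fn": "servo_tool", "kwargs": {
  "steps": [
    [[0.0078,-0.0011,0],[0,0,2.7],-0.32],
    [[0.0078,-0.0007,0],[0,0,2.7],-0.32],
    [[0.0078,-0.0004,0],[0,0,2.7],-0.32],
    [[0.0078,0,0],[0,0,2.7],-0.32],
    [[0.0078,0.0004,0],[0,0,2.7],-0.32],
    [[0.0078,0.0008,0],[0,0,2.7],-0.32],
    [[0.0078,0.0011,0],[0,0,2.7],-0.32],
    [[0.0057,0.0011,0],[0,0,2.7],-0.32]
  ]
}}

```text
t: 3.48
ee_pos: [588.6, -38.6, 66.5]
orientation: [-1.973, -2.442, 0.002]
ft_force: [-2.5, 1.3, 1.6]
width: 30.0
grasp_force: 1.5
```

```bash
cat > look.py <<'E'
import sys
from h import *
o=sensors.get_obs();v=o["ee_pos"][:2]-[554.5,122];print(o["t"],o["ee_pos"],o["ft_force"],o["width"],np.hypot(*v),np.radians(121.2)+np.arctan2(v[1],v[0]))
d=imaging.get_image("scene");cv2.imwrite(sys.argv[1],cv2.resize(d["color"][205:325,235:435],None,fx=4,fy=4,interpolation=cv2.INTER_CUBIC))
m=cv2.inRange(cv2.cvtColor(d["color"],cv2.COLOR_BGR2HSV),(5,120,40),(20,255,200))[205:325,235:435]
n,l,st,ce=cv2.connectedComponentsWithStats(m)
for s,c in zip(st[1:],ce[1:]):
    if s[4]>25: print("amber",(s*[4,4,4,4,1]).tolist(),(c*4).round())
E
python3 look.py pics/a1.png
```

```text
3.4833 [588.56191205 -38.64809988  66.54977612] [-2.49798942  1.29055778  1.59565033] 29.9692785513745 164.2194441852181 0.7534765687682459
amber [380, 112, 60, 40, 104] [409. 128.]
amber [140, 132, 60, 108, 316] [169. 183.]
amber [204, 236, 52, 44, 114] [227. 257.]
amber [300, 252, 52, 40, 111] [322. 271.]
```

View pics/a1.png

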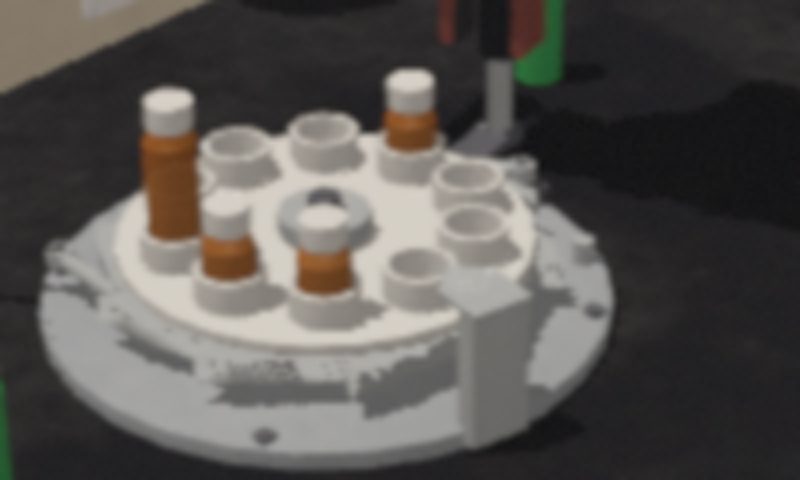

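The platter has advanced: the tall vial's cap is now at (168,98) in the crop and the lever pin at (498,100). I'll compute the angle to see whether the tooth is locked.

```bash
cat > ang.py <<'E'
from h import *
import sys
from scipy.optimize import least_squares
# carousel rotation from white rims is hard; use amber blobs: fit lower ends of vials via cap tops given as args (crop px, z)
import pickle
d=pickle.load(open("scene0.pkl","rb"))
for s in sys.argv[1:]:
    u,v,z=map(float,s.split(","));p=world(d,(u+.5)/4-.5+235,(v+.5)/4-.5+205,z=z)[:2]-[554.5,122]
    print(s,np.hypot(*p).round(1),np.degrees(np.arctan2(p[1],p[0])).round(1))
E
python3 ang.py 177,50,120 472,116,88 170,160,88 220,200,88 668,52,110 ; echo; python3 ang.py 168,98,120 410,78,88 226,213,88 323,218,88 499,64,60
```

```text
177,50,120 71.0 18.9
472,116,88 71.6 -119.6
170,160,88 68.9 56.6
220,200,88 68.5 93.7
668,52,110 163.4 -123.0

168,98,120 68.7 58.8
410,78,88 73.7 -81.0
226,213,88 76.0 100.9
323,218,88 69.9 133.7
499,64,60 157.7 -80.7
```

Rotation of 38–40°, lever about 0.73, so the tooth is locked. Going back.

{"fn": "servo_tool", "kwargs": {
  "steps": [
    [[-0.0057,-0.0011,0],[0,0,-2.7],-0.32],
    [[-0.0078,-0.0011,0],[0,0,-2.7],-0.32],
    [[-0.0078,-0.0008,0],[0,0,-2.7],-0.32],
    [[-0.0078,-0.0004,0],[0,0,-2.7],-0.32],
    [[-0.0078,0,0],[0,0,-2.7],-0.32],
    [[-0.0078,0.0004,0],[0,0,-2.7],-0.32],
    [[-0.0078,0.0007,0],[0,0,-2.7],-0.32],
    [[-0.0078,0.0011,0],[0,0,-2.7],-0.32]
  ]
}}

```text
t: 4.2
ee_pos: [527.8, -40.2, 66.6]
orientation: [-2.402, -2.024, 0.001]
ft_force: [-1.6, -0.2, -0.8]
width: 29.9
grasp_force: 0.5
```

{"fn": "servo_tool", "kwargs": {
  "steps": [
    [[-0.0077,0.0015,0],[0,0,-2.7],-0.32],
    [[-0.0076,0.0018,0],[0,0,-2.7],-0.32],
    [[-0.0075,0.0022,0],[0,0,-2.7],-0.32],
    [[-0.0074,0.0025,0],[0,0,-2.7],-0.32],
    [[-0.0073,0.0029,0],[0,0,-2.7],-0.32],
    [[-0.0071,0.0032,0],[0,0,-2.7],-0.32],
    [[-0.007,0.0036,0],[0,0,-2.7],-0.32],
    [[-0.01,0.0062,0],[0,0,-2.7],-0.32]
  ]
}}

```text
t: 4.87
ee_pos: [467.2, -16.3, 66.8]
orientation: [2.739, 1.537, 0.001]
ft_force: [-0.7, 0.5, -0.7]
width: 29.9
grasp_force: 0.0
```

```bash
python3 look.py pics/a2.png
```

```text
4.8667 [467.17965965 -16.3011735   66.81961717] [-0.67219286  0.5067546  -0.68382769] 29.865835145732238 163.5605589109626 -0.018629988214278637
amber [380, 112, 56, 36, 103] [407. 128.]
amber [140, 132, 60, 108, 318] [169. 183.]
amber [204, 236, 52, 44, 113] [228. 257.]
amber [300, 252, 52, 40, 110] [323. 271.]
```

View pics/a2.png

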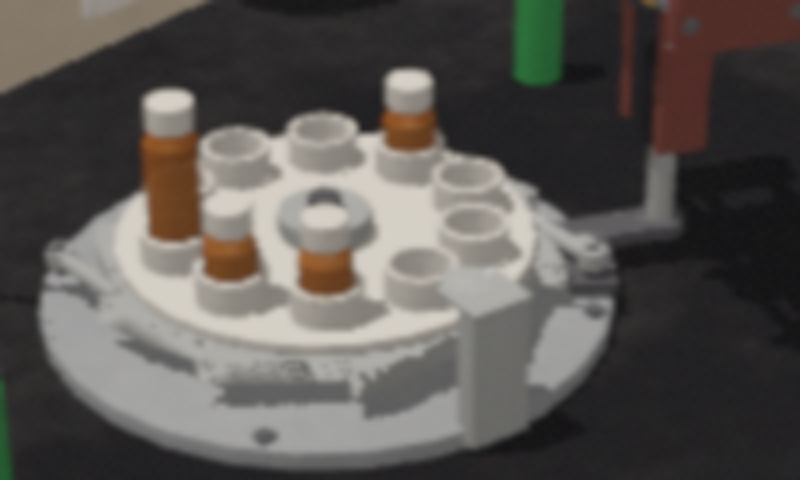

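The pin is back at its rest position (660,185) and the tall vial is in the next place with its cap at (168,105). Strokes 2 and 3 use the same numbers.

{"fn": "servo_tool", "kwargs": {
  "steps": [
    [[0.01,-0.0062,0],[0,0,2.7],-0.32],
    [[0.007,-0.0036,0],[0,0,2.7],-0.32],
    [[0.0071,-0.0032,0],[0,0,2.7],-0.32],
    [[0.0073,-0.0029,0],[0,0,2.7],-0.32],
    [[0.0074,-0.0025,0],[0,0,2.7],-0.32],
    [[0.0075,-0.0022,0],[0,0,2.7],-0.32],
    [[0.0076,-0.0018,0],[0,0,2.7],-0.32],
    [[0.0077,-0.0015,0],[0,0,2.7],-0.32]
  ]
}}

```text
t: 5.58
ee_pos: [528.3, -40.2, 66.6]
orientation: [-2.396, -2.03, 0.002]
ft_force: [-1.4, 2.2, 2.2]
width: 30.2
grasp_force: 1.4
```

{"fn": "servo_tool", "kwargs": {
  "steps": [
    [[0.0078,-0.0011,0],[0,0,2.7],-0.32],
    [[0.0078,-0.0007,0],[0,0,2.7],-0.32],
    [[0.0078,-0.0004,0],[0,0,2.7],-0.32],
    [[0.0078,0,0],[0,0,2.7],-0.32],
    [[0.0078,0.0004,0],[0,0,2.7],-0.32],
    [[0.0078,0.0008,0],[0,0,2.7],-0.32],
    [[0.0078,0.0011,0],[0,0,2.7],-0.32],
    [[0.0057,0.0011,0],[0,0,2.7],-0.32]
  ]
}}

```text
t: 6.25
ee_pos: [588.6, -38.8, 66.5]
orientation: [-1.972, -2.443, 0.002]
ft_force: [-3.6, 0.5, 1.6]
width: 29.4
grasp_force: 1.4
```

{"fn": "servo_tool", "kwargs": {
  "steps": [
    [[-0.0057,-0.0011,0],[0,0,-2.7],-0.32],
    [[-0.0078,-0.0011,0],[0,0,-2.7],-0.32],
    [[-0.0078,-0.0008,0],[0,0,-2.7],-0.32],
    [[-0.0078,-0.0004,0],[0,0,-2.7],-0.32],
    [[-0.0078,0,0],[0,0,-2.7],-0.32],
    [[-0.0078,0.0004,0],[0,0,-2.7],-0.32],
    [[-0.0078,0.0007,0],[0,0,-2.7],-0.32],
    [[-0.0078,0.0011,0],[0,0,-2.7],-0.32]
  ]
}}

```text
t: 6.92
ee_pos: [528.0, -40.3, 66.6]
orientation: [-2.401, -2.025, 0.001]
ft_force: [-1.1, 0.1, -0.3]
width: 29.8
grasp_force: 0.5
```

{"fn": "servo_tool", "kwargs": {
  "steps": [
    [[-0.0077,0.0015,0],[0,0,-2.7],-0.32],
    [[-0.0076,0.0018,0],[0,0,-2.7],-0.32],
    [[-0.0075,0.0022,0],[0,0,-2.7],-0.32],
    [[-0.0074,0.0025,0],[0,0,-2.7],-0.32],
    [[-0.0073,0.0029,0],[0,0,-2.7],-0.32],
    [[-0.0071,0.0032,0],[0,0,-2.7],-0.32],
    [[-0.007,0.0036,0],[0,0,-2.7],-0.32],
    [[-0.01,0.0062,0],[0,0,-2.7],-0.32]
  ]
}}

```text
t: 7.58
ee_pos: [467.4, -16.4, 66.8]
orientation: [2.738, 1.539, 0.001]
ft_force: [0.2, -0.8, 0.9]
width: 29.7
grasp_force: 0.0
```

```bash
python3 look.py pics/a3.png
```

```text
7.5833 [467.42092044 -16.4003273   66.81138812] [ 0.16365393 -0.76280977  0.90914583] 29.677328984856853 163.51579952563029 -0.017058657973800795
amber [292, 100, 60, 40, 107] [320. 117.]
amber [200, 172, 56, 108, 314] [226. 224.]
amber [396, 236, 48, 40, 107] [418. 252.]
amber [300, 252, 52, 40, 111] [323. 271.]
```

The tall vial moved exactly one place. Stroke 3 follows.

{"fn": "servo_tool", "kwargs": {
  "steps": [
    [[0.01,-0.0062,0],[0,0,2.7],-0.32],
    [[0.007,-0.0036,0],[0,0,2.7],-0.32],
    [[0.0071,-0.0032,0],[0,0,2.7],-0.32],
    [[0.0073,-0.0029,0],[0,0,2.7],-0.32],
    [[0.0074,-0.0025,0],[0,0,2.7],-0.32],
    [[0.0075,-0.0022,0],[0,0,2.7],-0.32],
    [[0.0076,-0.0018,0],[0,0,2.7],-0.32],
    [[0.0077,-0.0015,0],[0,0,2.7],-0.32]
  ]
}}

```text
t: 8.3
ee_pos: [528.6, -40.2, 66.6]
orientation: [-2.394, -2.032, 0.002]
ft_force: [-2.6, 2.5, 1.1]
width: 29.8
grasp_force: 1.4
```

{"fn": "servo_tool", "kwargs": {
  "steps": [
    [[0.0078,-0.0011,0],[0,0,2.7],-0.32],
    [[0.0078,-0.0007,0],[0,0,2.7],-0.32],
    [[0.0078,-0.0004,0],[0,0,2.7],-0.32],
    [[0.0078,0,0],[0,0,2.7],-0.32],
    [[0.0078,0.0004,0],[0,0,2.7],-0.32],
    [[0.0078,0.0008,0],[0,0,2.7],-0.32],
    [[0.0078,0.0011,0],[0,0,2.7],-0.32],
    [[0.0057,0.0011,0],[0,0,2.7],-0.32]
  ]
}}

```text
t: 8.97
ee_pos: [588.8, -38.9, 66.4]
orientation: [-1.971, -2.444, 0.002]
ft_force: [-3.6, 0.3, 0.9]
width: 29.8
grasp_force: 1.4
```

{"fn": "servo_tool", "kwargs": {
  "steps": [
    [[-0.0057,-0.0011,0],[0,0,-2.7],-0.32],
    [[-0.0078,-0.0011,0],[0,0,-2.7],-0.32],
    [[-0.0078,-0.0008,0],[0,0,-2.7],-0.32],
    [[-0.0078,-0.0004,0],[0,0,-2.7],-0.32],
    [[-0.0078,0,0],[0,0,-2.7],-0.32],
    [[-0.0078,0.0004,0],[0,0,-2.7],-0.32],
    [[-0.0078,0.0007,0],[0,0,-2.7],-0.32],
    [[-0.0078,0.0011,0],[0,0,-2.7],-0.32]
  ]
}}

```text
t: 9.63
ee_pos: [528.2, -40.4, 66.6]
orientation: [-2.4, -2.027, 0.001]
ft_force: [-0.5, 0.6, -0.8]
width: 30.0
grasp_force: 0.5
```

{"fn": "servo_tool", "kwargs": {
  "steps": [
    [[-0.0077,0.0015,0],[0,0,-2.7],-0.32],
    [[-0.0076,0.0018,0],[0,0,-2.7],-0.32],
    [[-0.0075,0.0022,0],[0,0,-2.7],-0.32],
    [[-0.0074,0.0025,0],[0,0,-2.7],-0.32],
    [[-0.0073,0.0029,0],[0,0,-2.7],-0.32],
    [[-0.0071,0.0032,0],[0,0,-2.7],-0.32],
    [[-0.007,0.0036,0],[0,0,-2.7],-0.32],
    [[-0.01,0.0062,0],[0,0,-2.7],-0.32]
  ]
}}

```text
t: 10.3
ee_pos: [467.6, -16.5, 66.8]
orientation: [2.737, 1.541, 0.001]
ft_force: [-0.8, -1.1, 0.7]
width: 30.0
grasp_force: 0.0
```

```bash
python3 look.py pics/a4.png
```

```text
10.3 [467.61895843 -16.48535679  66.78204464] [-0.76126163 -1.10031703  0.66409041] 29.98603660767777 163.48244379137006 -0.015756365910981618
amber [208, 116, 56, 36, 106] [233. 132.]
amber [300, 188, 52, 104, 312] [323. 237.]
amber [448, 192, 52, 40, 110] [472. 210.]
amber [396, 236, 48, 40, 107] [418. 253.]
```

View pics/a4.png

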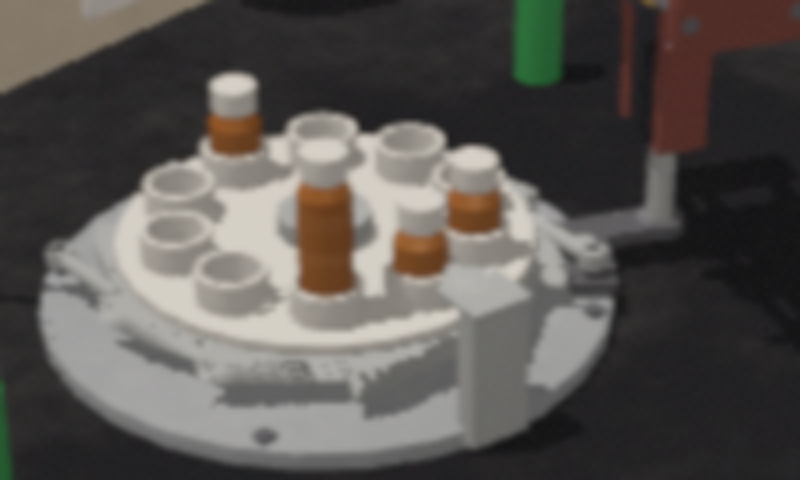

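The tall vial (cap at 323,150) is one place before the pointer, and a short vial (420,240) is at the pointer tab now. One more stroke, then release.

{"fn": "servo_tool", "kwargs": {
  "steps": [
    [[0.01,-0.0062,0],[0,0,2.7],-0.32],
    [[0.007,-0.0036,0],[0,0,2.7],-0.32],
    [[0.0071,-0.0032,0],[0,0,2.7],-0.32],
    [[0.0073,-0.0029,0],[0,0,2.7],-0.32],
    [[0.0074,-0.0025,0],[0,0,2.7],-0.32],
    [[0.0075,-0.0022,0],[0,0,2.7],-0.32],
    [[0.0076,-0.0018,0],[0,0,2.7],-0.32],
    [[0.0077,-0.0015,0],[0,0,2.7],-0.32]
  ]
}}

```text
t: 11.02
ee_pos: [528.7, -40.3, 66.6]
orientation: [-2.394, -2.033, 0.002]
ft_force: [-3.1, 2.0, 0.8]
width: 30.1
grasp_force: 1.3
```

{"fn": "servo_tool", "kwargs": {
  "steps": [
    [[0.0078,-0.0011,0],[0,0,2.7],-0.32],
    [[0.0078,-0.0007,0],[0,0,2.7],-0.32],
    [[0.0078,-0.0004,0],[0,0,2.7],-0.32],
    [[0.0078,0,0],[0,0,2.7],-0.32],
    [[0.0078,0.0004,0],[0,0,2.7],-0.32],
    [[0.0078,0.0008,0],[0,0,2.7],-0.32],
    [[0.0078,0.0011,0],[0,0,2.7],-0.32],
    [[0.0057,0.0011,0],[0,0,2.7],-0.32]
  ]
}}

```text
t: 11.68
ee_pos: [588.9, -38.9, 66.4]
orientation: [-1.97, -2.445, 0.002]
ft_force: [-2.7, 2.0, 1.1]
width: 29.6
grasp_force: 1.5
```

{"fn": "servo_tool", "kwargs": {
  "steps": [
    [[-0.0057,-0.0011,0],[0,0,-2.7],-0.32],
    [[-0.0078,-0.0011,0],[0,0,-2.7],-0.32],
    [[-0.0078,-0.0008,0],[0,0,-2.7],-0.32],
    [[-0.0078,-0.0004,0],[0,0,-2.7],-0.32],
    [[-0.0078,0,0],[0,0,-2.7],-0.32],
    [[-0.0078,0.0004,0],[0,0,-2.7],-0.32],
    [[-0.0078,0.0007,0],[0,0,-2.7],-0.32],
    [[-0.0078,0.0011,0],[0,0,-2.7],-0.32]
  ]
}}

```text
t: 12.35
ee_pos: [528.4, -40.5, 66.5]
orientation: [-2.399, -2.028, 0.001]
ft_force: [-0.7, -1.5, -0.3]
width: 29.9
grasp_force: 0.5
```

{"fn": "servo_tool", "kwargs": {
  "steps": [
    [[-0.0077,0.0015,0],[0,0,-2.7],-0.32],
    [[-0.0076,0.0018,0],[0,0,-2.7],-0.32],
    [[-0.0075,0.0022,0],[0,0,-2.7],-0.32],
    [[-0.0074,0.0025,0],[0,0,-2.7],-0.32],
    [[-0.0073,0.0029,0],[0,0,-2.7],-0.32],
    [[-0.0071,0.0032,0],[0,0,-2.7],-0.32],
    [[-0.007,0.0036,0],[0,0,-2.7],-0.32],
    [[-0.01,0.0062,0],[0,0,-2.7],-0.32]
  ]
}}

```text
t: 13.02
ee_pos: [467.8, -16.6, 66.8]
orientation: [2.737, 1.542, 0.001]
ft_force: [-0.4, 0.2, -0.5]
width: 29.8
grasp_force: 0.0
```

{"fn": "servo_tool", "kwargs": {
  "steps": [
    [[0,0,0],[0,0,0],0.3],
    [[0,0,0],[0,0,0],0.3],
    [[0,0,0],[0,0,0],0.3],
    [[0,0,0],[0,0,0],0.3],
    [[0,0,0],[0,0,0],0.3],
    [[0,0,0],[0,0,0],0.3],
    [[0,0,0],[0,0,0],0.3],
    [[0,0,0],[0,0,0],0.3]
  ]
}}

```text
t: 13.68
ee_pos: [467.3, -16.3, 66.7]
orientation: [2.737, 1.543, -0.0]
ft_force: [0.4, -0.2, 0.0]
width: 56.8
grasp_force: 0.0
```

{"fn": "servo_tool", "kwargs": {
  "steps": [
    [[0,0,0.01],[0,0,0],0.3],
    [[0,0,0.02],[0,0,0],0.3],
    [[0,0,0.02],[0,0,0],0.3],
    [[0,0,0.02],[0,0,0],0.3],
    [[0,0,0.02],[0,0,0],0.3],
    [[0,0,0.02],[0,0,0],0.3],
    [[0,0,0.01],[0,0,0],0.3],
    [[0,0,0],[0,0,0],0.3]
  ]
}}

```text
t: 14.35
ee_pos: [468.7, -16.2, 189.2]
orientation: [2.734, 1.542, 0.006]
ft_force: [1.1, 0.3, -0.5]
width: 57.2
grasp_force: 0.0
```

```bash
python3 look.py pics/a5.png
```

```text
14.35 [468.65747033 -16.23415673 189.18762081] [ 1.08152679  0.25700802 -0.51070834] 57.15513338702108 162.71945792366208 -0.011170408864538128
amber [148, 152, 56, 40, 104] [174. 170.]
amber [396, 168, 104, 108, 436] [433. 216.]
```

View pics/a5.png

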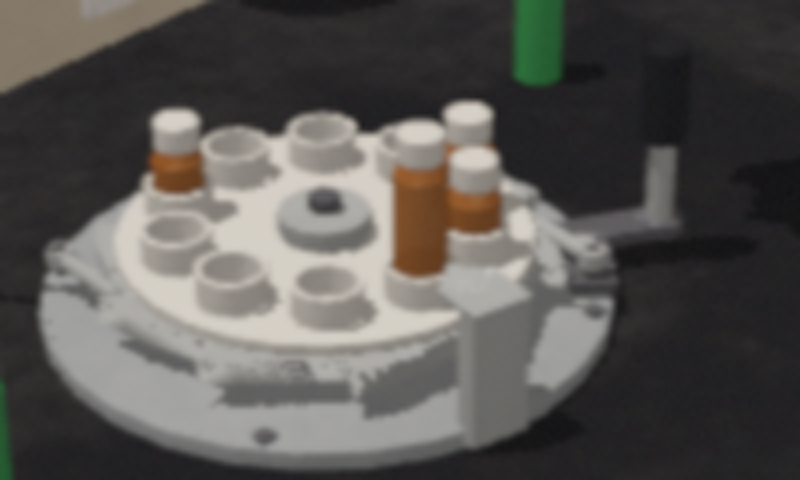

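The tall vial stands upright at the pointer tab (cap at 419,133), and the free lever is at rest (pin at 660,185). I'll check its angle before handing in.

```bash
python3 ang.py 420,130,120 447,275,70 && python3 -c "
from workcell import close_job
print(close_job())"
```

```text
420,130,120 67.3 172.1
447,275,70 102.7 163.8
the job is handed in; nothing more can be done
None
```

The job is handed in: after four full lever strokes the tall vial stands upright at the pointer (measured about 8° or 10 mm off, limit 15 mm), with the lever at rest and let go; no verdict was returned.

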